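# Redial an engaged number on the desk telephone

### The job

The number was engaged, so dial it again on the desk telephone without picking anything up: with the fingertips press the hook switch in the empty cradle right down, keep it down for a full second to cut the call and let it spring up, then press the round redial key right down, let go and withdraw. Press lightly (under 25 N), press no other key, do not shift the telephone, and leave the handset and everything else on the desk where it lies.

Things in the scene. Friction and masses are not known exactly. Their poses are not given: they have to be found in the camera images.
- phone: Black desk telephone, loose, 1 kg, 222 mm deep (x, front to rear) by 210 wide (y, to the user's left). Origin: centre of its underside. Flat top panel slopes 8 degrees: 37 mm high at the front edge, 52 in the middle, 67 at the rear. Left: empty handset cradle, rim 5 mm above the panel, a 54 x 50 mm recess at each end. Right: display at the rear, keypad and a column of function keys before it.
- hook_top (a point): Centre of the top of the hook switch: light grey tongue 18 (along the phone's x) x 14 mm in the middle of the cradle's REAR recess (the front one is empty), 74 mm behind and 70 mm left of the phone's middle. Stands 10 mm above the recess floor, 5 mm above the rim: fully pressed it is level with the rim. Recess walls 18 mm or more from its edges. z: square to the panel, outwards.
- hook (a joint): How far the hook switch is pressed into the panel: 0 up, 0.005 m fully down. A spring lifts it again; it starts to move at 1.6 N and is fully down at 3.6 N.
- redial_top (a point): Centre of the top of the redial key: the only ROUND key, 18 mm across, 6 mm proud of the panel, second from the front in the column of four function keys along the panel's right side, 53 mm in front and 83 mm to the right of the phone's middle. z: square to the panel, outwards.
- redial (a joint): How far the redial key is pressed into the panel: 0 up, 0.004 m fully down. A spring lifts it again; it starts to move at 1.6 N and is fully down at 3.2 N.
- keypad: The twelve digit keys, not to be pressed: oblong, 14 (along the phone's x) x 20 mm, 6 mm proud, four rows 22 mm apart, three columns 27 mm apart, springs as the redial key. Origin: on the panel in the keypad's middle, 52 mm in front and 9 mm to the right of the phone's middle. Nearest digit key edge: 37 mm from the redial key's centre.
- fkeys: The three other function keys, not to be pressed: oblong, 14 (along the phone's x) x 20 mm, 6 mm proud, in one column with the redial key at 32 mm pitch (one in front of it, two behind), springs as the redial key. Origin: on the panel in the column's middle. Nearest edge: 25 mm from the redial key's centre.
- handset: Black wireless handset of the phone, loose, 196 mm long (its x), 44 mm wide, 43 mm high, lying face down on the desk left of the phone. Origin: centre of its underside. To be left alone.
- stapler: Black and steel stapler, 150 mm long (its x), 36 mm wide, 56 mm high, lying right of the phone. Origin: centre of its underside. To be left alone.
- notepad: Ruled paper notepad, 148 (its x) by 105 by 10 mm, left of the handset. Origin: centre of its underside. To be left alone.
- magnifier: Magnifying glass lying on the notepad, 160 mm long (its x), steel rim 79 mm across and 9 mm thick at the +x end, black handle. Origin: under the joint of rim and handle, on the pad's top. To be left alone.
- tape: Black tape dispenser, 140 mm long (its x), 58 mm wide, 87 mm high, right of the stapler. Origin: centre of its underside. To be left alone.
- mug: White mug, 80 mm across, 92 mm high, behind the phone. Origin: centre of its underside. To be left alone.
- penpot: Round dark steel pot of pens, 76 mm across, 98 mm high, pens up to 175 mm high, right behind the phone. Origin: centre of its underside. To be left alone.

How it is judged:
By the outcome, as a careful person would: the job done as asked, in the order asked, and still so for the second after the job is handed in, with the robot touching nothing.
It also fails if it takes over 48 s, if anything falls off the work surface, if the arm or the gripper's body presses on something with over 40 N, if the wrist force passes 120 N, or if a joint passes its speed limit or range.

### The arm

A 6-joint arm with a two-finger parallel gripper is mounted at the origin on the work surface. World frame = base frame: x ahead of the robot, y to its left, z up, the work surface at z = 0. Lengths are in m, angles in degrees, forces in N, time in s.
With the tool pointing down it reaches from about 0.4 to 0.825 m from the base axis. Payload 7 kg.
Tool frame: the origin (TCP) lies midway between the tips of the shut fingers; the grasp point (between the pads) lies 19 mm behind it; z points along the fingers, y is the direction in which the jaws open and shut (so a half turn about z gives the same grasp; the last joint's range is limited). The gripper opens to 88 mm and grips with 3 to 60 N. Pads are 19 mm wide; open, the fingers measure 130 mm over their backs; the gripper's body (78 mm by 193 mm) begins 47 mm behind the grasp point.
Start: joints at [-51.847, 20.546, 0.682, 0, -70.136, -16.507], TCP at [0.249, -0.627, 0.227] pointing down, gripper open.
Joint ranges: [-176.03, 176.03], [-82.01, 121.73], [-58.28, 71.71], [-173.87, 95.51], [-174.79, -0.11], [-173.66, 173.66]. Speed limits (degrees/s): [136.94, 136.94, 172.46, 180, 180, 180].

### API

Orientations are given as a 3x3 rotation matrix whose columns are the frame's x, y, z axes.
In Python, from rig import robot gives the robot as it stands. Calls block until the motion is done:
- robot.goto(position, orientation): joint-space move of the TCP to a pose.
- robot.servo_line(position, ori=None, speed=0.15): straight line of the TCP; ori=None keeps the orientation; speed is the mean speed in m/s.
- robot.movej(angles): joint-space move.
- robot.move_gripper(opening): opening from 0.0 (shut) to 1.0 (fully open); the grip force is fixed at half the most; returns when the fingers have stopped.
- robot.dwell(seconds).
- robot.ik(position, orientation): joint angles nearest the present ones, or None.
- robot.grab_frame(name): name is "side" or "top" or "wrist"; returns (picture, depth): 420x560x3 uint8, red, green, blue; 420x560 float32, m along the optical axis (not along the pixel's ray), 0 where there is no reading.
- robot.camera_info(name): a dict with "vfov" (degrees; the focal length in pixels is half the picture's height over the tangent of half this angle, whatever the lens; pixels are square), "cx", "cy" (the principal point, pixels), "view" (4x4, takes a point from world to camera coordinates); the wrist camera has in their place "T_tool_cam" (4x4, takes a point from camera to tool coordinates, whose origin is the TCP and whose axes are the flange's). Camera axes: x right, y down, z forward; pixel columns grow to the right and rows downward; lengths in m; the calibration is good to about 2 mm. A picture is of the moment at which its call begins: read the wrist's pose just before it. camera_info takes no time and is no camera call.
A pose or a line that the arm cannot do raises robot.Unreachable and nothing moves.
- robot.job_done(): hands the job in, once; it reports no verdict.
Readings, each from a call of its own:
- robot.read_t(): time.
- robot.read_qpos(): joint angles.
- robot.read_qvel(): joint speeds.
- robot.read_effort(): joint torques, N m.
- robot.read_position(): TCP position.
- robot.read_tcp_rot(): TCP orientation.
- robot.read_force(): force on the tool from outside, world axes, zero at the start.
- robot.read_ft_torque(): the same for the moment, N m.
- robot.read_grip_width(): opening from 0.0 (shut) to 1.0 (fully open).
Only numpy, scipy, OpenCV 4.12 (cv2) and the standard library are available. Lean on these libraries where they do the work, as an engineer would, in place of code of your own. Each camera call takes 0.05 s, during which the arm holds its last target.

## Working session

There is one attempt and no reset: what is moved stays moved. The work goes in short steps, each a Python script; the robot and the scene stay as the last script left them, time stands still between calls to the robot, and variables do not carry over. Pictures are saved under pics/ and viewed, and the job is handed in when it is done.

```bash
ls; mkdir -p pics
python3 - <<'E'
from rig import robot
import cv2,numpy as np
for n in ("side","top","wrist"):
    p,d=robot.grab_frame(n); cv2.imwrite(f"pics/{n}0.png",p[...,::-1]); np.savez(f"{n}0.npz",p=p,d=d)
    print(n,robot.camera_info(n))
print(robot.read_t(),robot.read_position(),robot.read_tcp_rot())
E
```

```text
pics
side {'vfov': 43.246477155026646, 'cx': 279.6399763898954, 'cy': 204.57121704971615, 'view': array([[-0.94491484, -0.32665431, -0.02080646,  0.54810649],
       [-0.19005549,  0.59930638, -0.77763152,  0.13421071],
       [ 0.26648613, -0.73084118, -0.62837593,  1.27186721],
       [ 0.        ,  0.        ,  0.        ,  1.        ]])}
top {'vfov': 57.369221893732714, 'cx': 276.48405818416273, 'cy': 210.23499048579643, 'view': array([[-0.0259048 , -0.99949464,  0.01842283,  0.05109027],
       [-0.99848847,  0.02497631, -0.04895871,  0.56210766],
       [ 0.04847383, -0.01966324, -0.99863088,  0.98345783],
       [ 0.        ,  0.        ,  0.        ,  1.        ]])}
wrist {'vfov': 59.03750037509895, 'cx': 272.3365559376338, 'cy': 216.0234513287341, 'T_tool_cam': array([[-3.49921341e-04, -9.57296008e-01, -2.89109374e-01,
         7.88659771e-02],
       [ 9.99999439e-01, -6.23985846e-04,  8.55793814e-04,
        -1.16258623e-03],
       [-9.99648159e-04, -2.89108913e-01,  9.57295690e-01,
        -1.59680187e-01],
       [ 0.00000000e+00,  0.00000000e+00,  0.00000000e+00,
         1.00000000e+00]])}
0.15 [ 0.24878874 -0.62705932  0.22583927] [[-9.29531728e-01 -3.68741625e-01 -6.17097302e-04]
 [-3.68742113e-01  9.29531010e-01  1.16416296e-03]
 [ 1.44335736e-04  1.30967617e-03 -9.99999132e-01]]
```

View pics/top0.png

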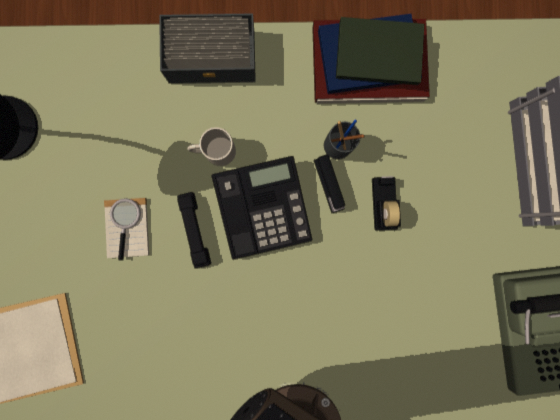

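View pics/side0.png

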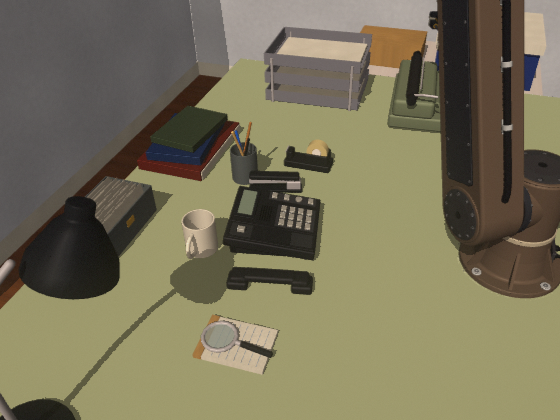

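The top view shows the phone at about (262,207), turned roughly 12°. The hook is near (228,186) and the round redial key near (299,221). I'll zoom in and measure.

```bash
cat > h.py <<'E'
import numpy as np,cv2
def K(i):
    f=210/np.tan(np.radians(i['vfov'])/2); return f,i['cx'],i['cy']
def pts(i,uv,d,T=None):
    """pixels + depth -> world; T=cam->world"""
    f,cx,cy=K(i); uv=np.atleast_2d(uv).astype(float); d=np.atleast_1d(d)
    c=np.c_[(uv[:,0]-cx)/f*d,(uv[:,1]-cy)/f*d,d,np.ones(len(d))]
    T=np.linalg.inv(i['view']) if T is None else T
    return (c@T.T)[:,:3]
def proj(i,P,T=None):
    f,cx,cy=K(i); V=i['view'] if T is None else np.linalg.inv(T)
    c=np.c_[np.atleast_2d(P),np.ones(len(np.atleast_2d(P)))]@V.T
    return np.c_[f*c[:,0]/c[:,2]+cx,f*c[:,1]/c[:,2]+cy]
E
python3 - <<'E'
from rig import robot
from h import *
z=np.load("top0.npz");p,d=z['p'],z['d']
i=robot.camera_info("top")
c=p[145:270,200:325]; cv2.imwrite("pics/topz.png",cv2.resize(c[...,::-1],None,fx=4.8,fy=4.8,interpolation=cv2.INTER_CUBIC))
g=c.max(2)
n,l,s,cen=cv2.connectedComponentsWithStats((g>95).astype(np.uint8))
for k in range(1,n):
    if 8<s[k,4]<400:
        uv=cen[k]+[200,145]; dd=d[int(round(uv[1])),int(round(uv[0]))]
        print(uv.round(1),s[k,2:],pts(i,uv,dd)[0].round(4))
E
```

```text
[216.1 151.7] [ 33  16 382] [0.722  0.1914 0.004 ]
[228.4 167.4] [14  4 48] [0.6799 0.1603 0.0016]
[227.3 185.4] [ 6  8 41] [0.6241 0.1564 0.0733]
[293.5 195.9] [ 8  7 47] [ 0.5957 -0.0057  0.0565]
[296.4 208.4] [ 8  7 45] [ 0.5644 -0.012   0.0566]
[277.8 211.9] [ 9  7 46] [0.557  0.0344 0.0553]
[267.3 214.5] [ 8  8 46] [0.5511 0.0606 0.0561]
[256.7 216.9] [ 8  7 46] [0.546  0.0871 0.0537]
[279.9 220.5] [ 9  8 47] [0.5355 0.0297 0.0524]
[299.2 220.9] [ 7  7 40] [ 0.5333 -0.0188  0.0477]
[269.4 223.1] [ 8  7 46] [0.5298 0.056  0.0511]
[258.8 225.4] [ 9  8 45] [0.5245 0.0826 0.0546]
[281.8 228.9] [ 8  7 44] [0.5145 0.0254 0.0508]
[271.3 231.5] [ 8  8 46] [0.5087 0.0517 0.0478]
[302.1 233.1] [ 9  7 47] [ 0.5026 -0.0253  0.0463]
[260.7 233.9] [ 8  7 46] [0.5034 0.0785 0.0484]
[283.7 237.4] [ 8  8 44] [0.4931 0.0212 0.0469]
[273.4 240. ] [ 8  7 46] [0.4874 0.047  0.0469]
[262.8 242.4] [ 9  8 45] [0.4819 0.0738 0.0456]
```

View pics/topz.png

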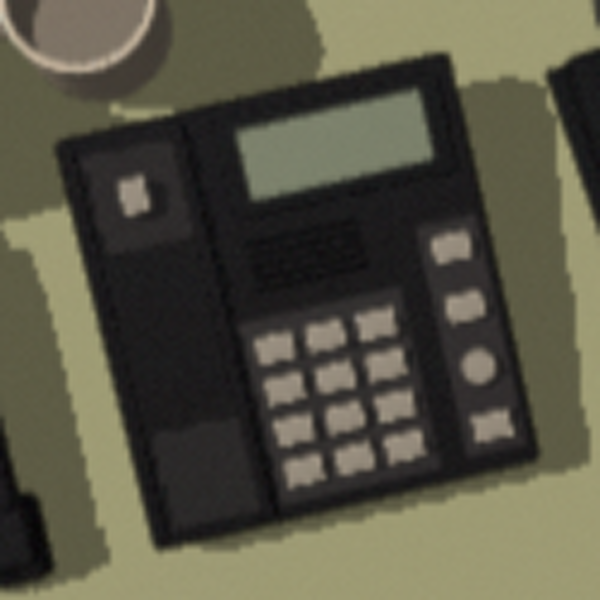

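```bash
cat >> h.py <<'E'
t8=np.tan(np.radians(8)); s8,c8=np.sin(np.radians(8)),np.cos(np.radians(8))
def model():
    """phone-frame key tops (mm->m): 12 digits, f keys (front..rear, redial idx 13), hook last"""
    L=[(-52+r,-9+c,6) for r in (-33,-11,11,33) for c in (-27,0,27)]
    L+=[(-85,-83,6),(-53,-83,6),(-21,-83,6),(11,-83,6),(74,70,10)]
    P=[]
    for x,y,h in L:
        P.append((x-h*s8*0,y,52+x*t8+h*c8))
    P=np.array(P)/1000
    P[-1,2]-=0  # set below
    return P
def cast(i,uv,z,T=None):
    T=np.linalg.inv(i['view']) if T is None else T
    a=pts(i,uv,np.ones(len(uv)),T); o=T[:3,3]; r=a-o
    return o+r*((z-o[2])/r[:,2])[:,None]
def fit2(A,B):
    a=A[:,:2];b=B[:,:2];H=(a-a.mean(0)).T@(b-b.mean(0))
    th=np.arctan2(H[0,1]-H[1,0],H[0,0]+H[1,1]); R=np.array([[np.cos(th),-np.sin(th)],[np.sin(th),np.cos(th)]])
    t=b.mean(0)-R@a.mean(0); return th,R,t,np.linalg.norm(a@R.T+t-b,axis=1)
def solve(i,uv,T=None,th0=np.radians(12.5),c0=(0.57,0.06)):
    M=model(); M[-1,2]=.052+.074*t8+.010*c8 # +5mm rim -> tongue top 10 above floor
    th,t=th0,np.array(c0)
    R=np.array([[np.cos(th),-np.sin(th)],[np.sin(th),np.cos(th)]])
    for _ in range(4):
        pr=proj(i,np.c_[M[:,:2]@R.T+t,M[:,2]],T)
        D=np.linalg.norm(pr[:,None]-uv[None],axis=2); j=D.argmin(1); ok=D.min(1)<(6 if T is None else 40)
        W=cast(i,uv[j],M[:,2],T); th,R,t,res=fit2(M[ok],W[ok])
    return th,t,ok,res,W,M,j
E
python3 - <<'E'
from rig import robot
from h import *
z=np.load("top0.npz");p=z['p'];i=robot.camera_info("top")
g=p[145:270,200:325].max(2)
n,l,s,cen=cv2.connectedComponentsWithStats((g>95).astype(np.uint8))
uv=np.array([cen[k]+[200,145] for k in range(1,n) if 35<s[k,4]<48 and s[k,3]>5])
th,t,ok,res,W,M,j=solve(i,uv)
print(np.degrees(th),t,ok.sum(),res.round(4))
R=np.array([[np.cos(th),-np.sin(th)],[np.sin(th),np.cos(th)]])
print(M[[13,16],:2]@R.T+t,M[[13,16],2])
# depth of panel/keys
d=z['d']
for u in uv: 
    P=pts(i,u,np.median(d[int(u[1])-1:int(u[1])+2,int(u[0])-1:int(u[0])+2]))[0]; print(P.round(4),end=' ')
E
```

```text
11.963259798966428 [0.56817603 0.07350023] 17 [0.0008 0.0005 0.0007 0.0005 0.0003 0.0007 0.0001 0.0003 0.0002 0.0001
 0.0004 0.0001 0.0004 0.0003 0.0004 0.0007 0.002 ]
[[ 0.53353175 -0.01868314]
 [ 0.62605889  0.15731893]] [0.05049294 0.0723027 ]
[0.6242 0.1565 0.0724] [ 0.5955 -0.0055  0.0591] [ 0.5645 -0.0122  0.0543] [0.557  0.0344 0.0554] [0.5511 0.0606 0.0563] [0.546  0.0871 0.0544] [0.5355 0.0297 0.0524] [ 0.5333 -0.0185  0.0508] [0.5297 0.056  0.0518] [0.5246 0.0826 0.0528] [0.5145 0.0253 0.048 ] [0.5087 0.0517 0.049 ] [ 0.5026 -0.0253  0.0462] [0.5034 0.0785 0.0496] [0.4931 0.0213 0.0473] [0.4874 0.047  0.0469] [0.4819 0.0738 0.0459]
```

The fit is good: 17 points with sub-mm residuals, except the hook at 2 mm. Yaw is 11.96°. Next I'll shut the gripper, move above the hook with the tool square to the panel, and check with the wrist camera.

```bash
cat >> h.py <<'E'
th=np.radians(11.96); 
px=np.array([np.cos(th),np.sin(th),0]); py=np.array([-np.sin(th),np.cos(th),0])
n=np.array([-s8*px[0],-s8*px[1],c8])
RT=np.c_[-(c8*px+np.array([0,0,s8])),py,-n]
HOOK=np.array([.6247,.1567,.0723]); RED=np.array([.5331,-.0186,.0505])
E
python3 - <<'E'
from rig import robot
from h import *
print(np.linalg.det(RT), robot.ik(HOOK,RT),robot.ik(RED,RT),robot.ik(HOOK+.14*n,RT))
robot.move_gripper(0.0)
print(robot.read_t(),robot.read_grip_width())
robot.goto([.50,.05,.27],RT)
print(robot.read_t(),robot.read_position(),robot.read_force())
P,R=robot.read_position(),robot.read_tcp_rot()
p,d=robot.grab_frame("wrist"); cv2.imwrite("pics/wrist1.png",p[...,::-1]); np.savez("wrist1.npz",p=p,d=d,P=P,R=R)
E
```

```text
1.0000000000000002 [  33.12688569   21.18954403  -23.18066799    4.65542341  -38.25524385
 -114.63769471] [ 19.89831211  14.16947804 -37.11655375   2.15077317 -30.80740951
 -99.70954081] [  33.89924834   11.6888567   -15.71891588    3.62978884  -55.21879138
 -113.81820394]
1.575 0.004512026831880609
4.1333 [0.5001371  0.04954735 0.26993054] [ 0.34562504 -0.32452294 -0.84847195]
```

View pics/wrist1.png

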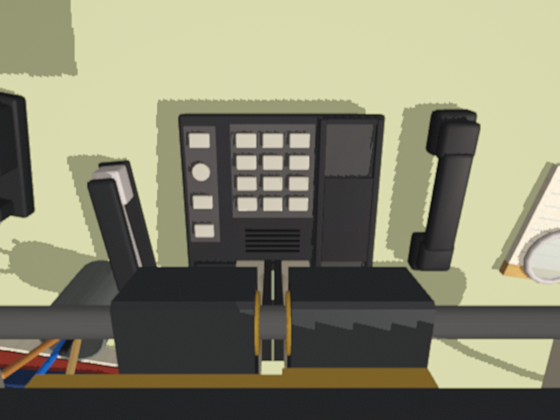

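Run:
```python
from rig import robot
from h import *
z=np.load("wrist1.npz");p=z['p'];i=robot.camera_info("wrist")
Tw=np.eye(4);Tw[:3,:3]=z['R'];Tw[:3,3]=z['P'];T=Tw@i['T_tool_cam']
g=p.max(2)
n_,l,s,cen=cv2.connectedComponentsWithStats((g>95).astype(np.uint8))
for k in range(1,n_):
    if 100<s[k,4]<3000: print(k,cen[k].round(1),s[k,2:],end=';')
uv=np.array([cen[k] for k in range(1,n_) if 100<s[k,4]<3000])
for nm,q in (("hook",HOOK),("red",RED)):
    pr=proj(i,q,T)[0]; j=np.linalg.norm(uv-pr,axis=1).argmin()
    u=uv[j]; print(nm,pr,u,cast(i,u[None],np.array([q[2]]),T), z['d'][int(u[1]),int(u[0])], pts(i,u,z['d'][int(u[1]),int(u[0])],T))
```

```text
6 [199.2 140.4] [ 23  17 354];7 [245.6 140.4] [ 22  17 351];8 [272.5 140.5] [ 22  17 350];9 [299.5 140.4] [ 22  17 350];10 [246.1 162.5] [ 21  17 334];11 [272.5 162.4] [ 22  17 347];12 [299.  162.5] [ 22  16 334];13 [200.8 171.9] [ 20  19 300];14 [246.7 183.5] [ 22  16 326];15 [272.6 183.5] [ 22  16 325];16 [298.4 183.4] [ 22  16 332];17 [202.5 201.9] [ 22  15 313];18 [247. 204.] [ 21  15 311];19 [272.5 204. ] [ 21  15 300];20 [298. 204.] [ 21  15 311];21 [204.  230.5] [ 21  15 291];hook [343.88268168 284.59994184] [298.         203.95819936] [[0.53996476 0.08341716 0.0723    ]] 0.39065897 [[0.54597973 0.08585617 0.05719184]]
red [201.98170135 170.93699775] [200.76       171.88666667] [[ 0.53437659 -0.01970238  0.0505    ]] 0.38149905 [[ 0.53393614 -0.01954373  0.05172614]]
```

The wrist view shows the keypad, with the redial key at (201,172). It agrees with the top view to within 1.5 mm. Now press the hook with force feedback.

```bash
cat > press.py <<'E'
from rig import robot
from h import *
def press(pt,hold,start=.008,stop=7.0,travel=.005):
    f0=np.mean([robot.read_force() for _ in range(5)],axis=0)
    F=lambda: float((robot.read_force()-f0)@n)
    L=[];h=start;contact=None
    while h>-travel-.005:
        h-=.0005; robot.servo_line(pt+h*n,speed=.012)
        f=F(); act=float((robot.read_position()-pt)@n); L.append((round(h*1e3,1),round(act*1e3,2),round(f,2)))
        if f>stop: break
    t=robot.read_t()
    robot.dwell(hold/2); fm=F(); robot.dwell(hold/2)
    print(L); print('held',robot.read_t()-t,'f',fm,F(),'pos',float((robot.read_position()-pt)@n),robot.read_force()-f0)
E
python3 - <<'E'
from press import *
robot.servo_line(HOOK+.06*n,ori=RT,speed=.15)
robot.servo_line(HOOK+.012*n,speed=.08)
robot.dwell(.3)
print(robot.read_t(),robot.read_position()-HOOK-.012*n,robot.read_force())
p,d=robot.grab_frame("wrist"); cv2.imwrite("pics/wrist2.png",p[...,::-1])
p,d=robot.grab_frame("side"); cv2.imwrite("pics/side2.png",cv2.resize(p[150:290,170:350,::-1],None,fx=4,fy=4,interpolation=2))
E
```

```text
6.775 [0.00018851 0.00013093 0.00048899] [-0.20490625  0.22384239  0.49710346]
```

View pics/side2.png

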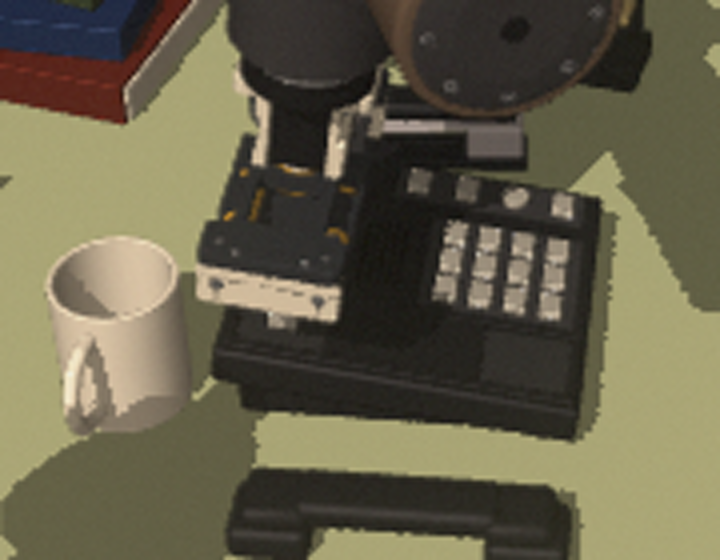

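View pics/wrist2.png

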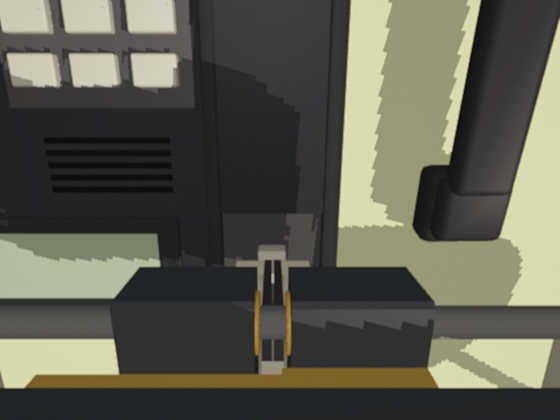

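The hook tongue sits just under the shut fingertips and is centred laterally at column 272. The mug and handset are clear. Pressing the hook now.

Run:
```python
from press import *
press(HOOK,1.5)
p,d=robot.grab_frame("side"); cv2.imwrite("pics/side3.png",cv2.resize(p[150:290,170:350,::-1],None,fx=4,fy=4,interpolation=2))
print(robot.read_t())
```

```text
[(7.5, 7.37, -0.72), (7.0, 7.0, -0.57), (6.5, 6.5, -1.69), (6.0, 5.95, -0.62), (5.5, 5.45, -1.21), (5.0, 4.95, -1.34), (4.5, 4.47, -0.95), (4.0, 3.98, -1.01), (3.5, 3.45, -1.31), (3.0, 2.96, -0.76), (2.5, 2.45, 0.16), (2.0, 1.93, -1.62), (1.5, 1.46, -0.85), (1.0, 0.94, -0.94), (0.5, 0.45, -0.15), (-0.0, 0.12, 0.35), (-0.5, -0.42, 0.85), (-1.0, -0.99, 0.32), (-1.5, -1.47, 0.86), (-2.0, -1.98, 2.07), (-2.5, -2.48, 1.55), (-3.0, -2.96, 1.38), (-3.5, -3.49, 1.81), (-4.0, -3.98, 2.2), (-4.5, -4.47, 2.48), (-5.0, -4.85, 4.19), (-5.5, -4.95, 8.62)]
held 1.5 f 8.549543861313929 8.178975644833336 pos -0.004964267528247253 [-2.94893344 -0.80455099  7.8304743 ]
15.45
```

View pics/side3.png

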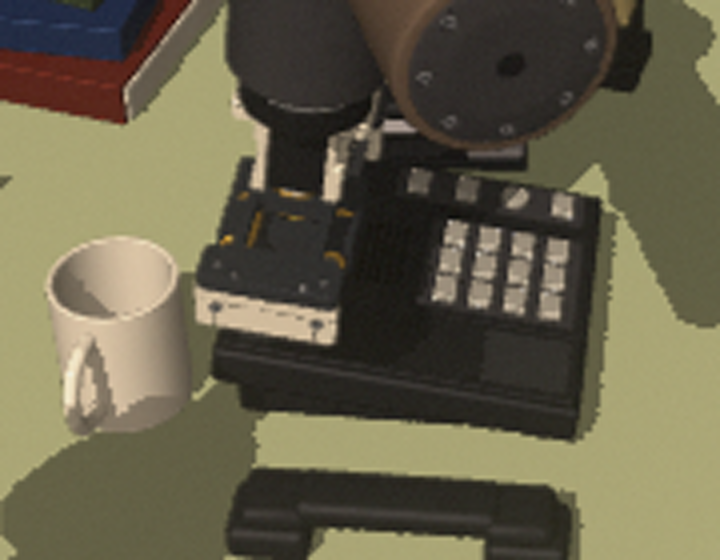

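The stop is clear at 4.95 mm of travel, with about 9 N on it, and I held it 1.5 s. The side view shows the gripper down on the hook and the phone where it was. Now release, check that the phone hasn't shifted, and hover over redial.

Run:
```python
from press import *
robot.servo_line(HOOK+.012*n,speed=.03)
robot.servo_line(HOOK+.06*n,speed=.12)
RED=np.array([.5337,-.0190,.0507])
robot.servo_line(RED+.07*n,speed=.15)
P,R=robot.read_position(),robot.read_tcp_rot()
p,d=robot.grab_frame("top"); cv2.imwrite("pics/top3.png",p[...,::-1])
p,d=robot.grab_frame("side"); cv2.imwrite("pics/side4.png",cv2.resize(p[150:290,170:350,::-1],None,fx=4,fy=4,interpolation=2))
p,d=robot.grab_frame("wrist"); cv2.imwrite("pics/wrist4.png",p[...,::-1])
robot.servo_line(RED+.010*n,speed=.08); robot.dwell(.3)
print(robot.read_t(),robot.read_position()-RED-.01*n,robot.read_force())
```

```text
19.5583 [1.96688914e-04 8.75472735e-05 4.22873682e-04] [0.87455355 0.48320547 0.08159897]
```

View pics/side4.png

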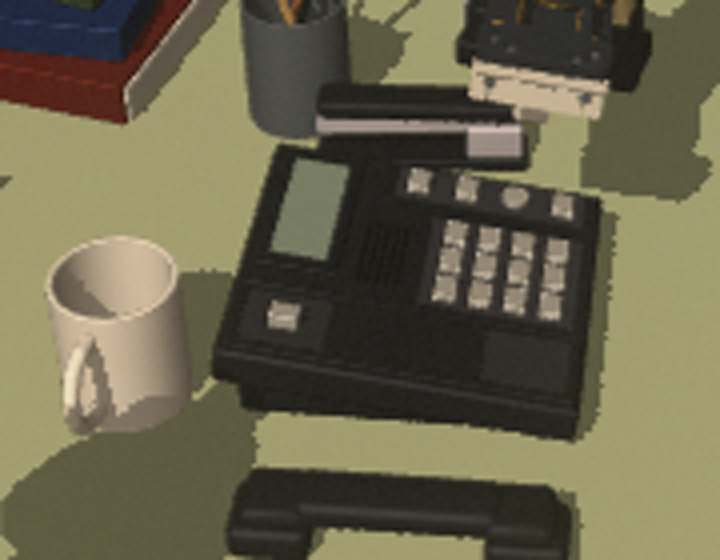

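View pics/wrist4.png

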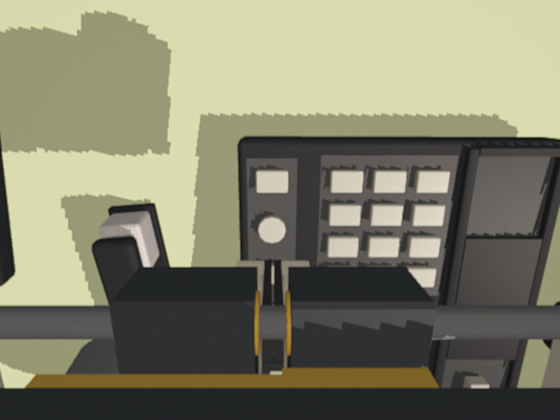

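The hook has sprung up at (283,315), the phone is unmoved, and the redial key is centred under the fingers at (272,230). Pressing redial now.

Run:
```python
from press import *
RED=np.array([.5337,-.0190,.0507])
press(RED,.5,start=.004,travel=.004)
p,d=robot.grab_frame("side"); cv2.imwrite("pics/side5.png",cv2.resize(p[150:290,170:350,::-1],None,fx=4,fy=4,interpolation=2))
print(robot.read_t())
```

```text
[(3.5, 3.44, 0.2), (3.0, 3.03, 0.13), (2.5, 2.48, 0.1), (2.0, 1.97, -0.55), (1.5, 1.46, 0.71), (1.0, 0.95, -0.16), (0.5, 0.48, -0.48), (0.0, 0.08, 1.78), (-0.5, -0.46, 1.63), (-1.0, -1.0, 2.91), (-1.5, -1.51, 2.36), (-2.0, -2.0, 2.28), (-2.5, -2.5, 3.27), (-3.0, -2.98, 3.03), (-3.5, -3.5, 2.07), (-4.0, -3.93, 4.2), (-4.5, -4.05, 10.47)]
held 0.5 f 9.702929375705603 9.442791916131123 pos -0.00407918436167431 [-3.86118968  0.31681749  9.01394352]
24.8
```

View pics/side5.png

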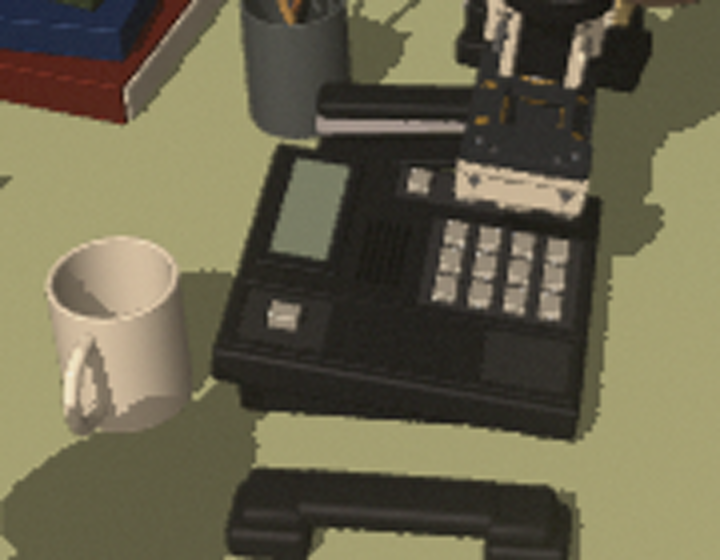

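The redial key reached its stop at 4.05 mm of travel with about 10 N. Release, withdraw and check.

Run:
```python
from press import *
RED=np.array([.5337,-.0190,.0507])
robot.servo_line(RED+.012*n,speed=.03)
robot.servo_line(RED+.12*n,speed=.12)
robot.goto([.45,-.25,.27],RT)
robot.dwell(.3)
p,d=robot.grab_frame("side"); cv2.imwrite("pics/side6.png",cv2.resize(p[150:290,170:350,::-1],None,fx=4,fy=4,interpolation=2))
p,d=robot.grab_frame("top"); cv2.imwrite("pics/top6.png",p[...,::-1])
i=robot.camera_info("top")
g=p[145:270,200:325].max(2)
n_,l,s,cen=cv2.connectedComponentsWithStats((g>95).astype(np.uint8))
uv=np.array([cen[k]+[200,145] for k in range(1,n_) if 35<s[k,4]<48 and s[k,3]>5])
a,t,ok,res,W,M,j=solve(i,uv); print(np.degrees(a),t,ok.sum(),robot.read_t())
```

```text
12.233445962238882 [0.56791307 0.0733844 ] 3 27.9583
```

View pics/top6.png

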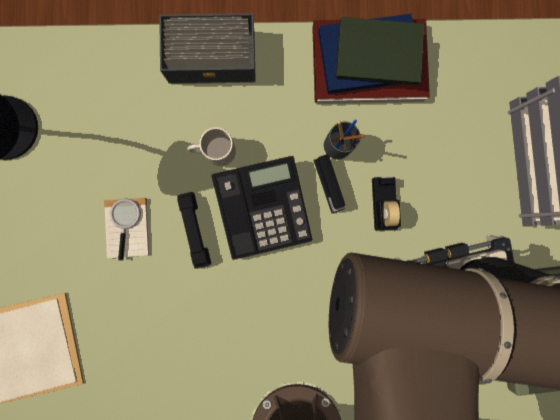

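View pics/side6.png

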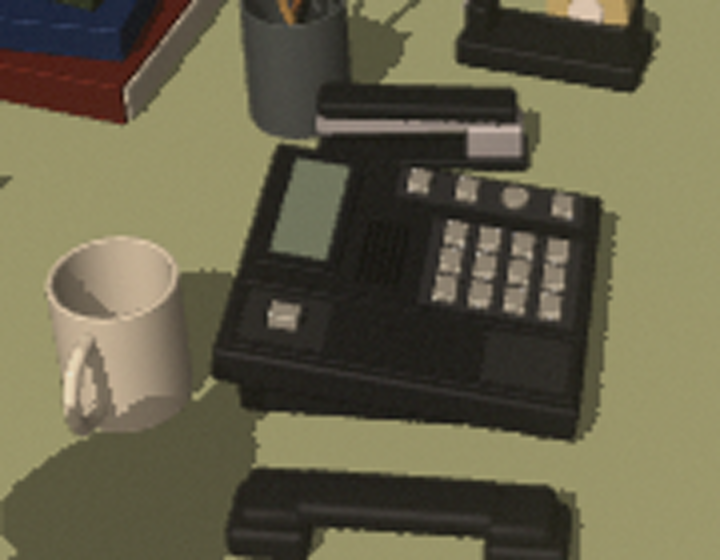

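The gripper is clear, everything looks in place, and the hook and redial key are up. The refit matched only 3 blobs because the exposure changed, so I'll redo it with a looser filter and then hand in.

Run:
```python
from press import *
i=robot.camera_info("top")
for f in ("top0","top6"):
    g=cv2.imread(f"pics/{f}.png")[145:270,200:325].max(2)
    for thr in (88,92,95,100):
        n_,l,s,cen=cv2.connectedComponentsWithStats((g>thr).astype(np.uint8))
        uv=np.array([cen[k]+[200,145] for k in range(1,n_) if 25<s[k,4]<70 and s[k,3]>5])
        a,t,ok,res,W,M,j=solve(i,uv); print(f,thr,np.degrees(a).round(2),t.round(5),ok.sum(),res.max().round(4))
robot.job_done()
```

```text
top0 88 11.97 [0.56838 0.07352] 17 0.002
top0 92 11.97 [0.56823 0.07353] 17 0.0021
top0 95 11.96 [0.56818 0.0735 ] 17 0.002
top0 100 11.94 [0.56801 0.07341] 17 0.0019
top6 88 12.01 [0.56834 0.07358] 17 0.0015
top6 92 12.0 [0.56834 0.07355] 17 0.0015
top6 95 12.0 [0.56832 0.0736 ] 17 0.0017
top6 100 11.99 [0.56836 0.07352] 17 0.002
the job is handed in; nothing more can be done
```

I pressed the hook switch and then the redial key, and handed the job in at about 28 s of the 48 s allowed.

- **Hook switch:** pressed with the shut fingertips 4.95 mm down to its stop, at about 9 N. I held it there for at least 1.5 s and then let it spring up.
- **Redial key:** pressed 4.05 mm down to its stop, at about 10 N, released, and the gripper withdrawn clear.

**Last checks:**
- The side view shows the hook, redial key and other keys up, and the phone, handset and mug where they were.
- In the top view the other things look to be where they were; I judged this by eye and did not measure it.
- Fitting all 17 key and hook centres in the top images before and after gives the same phone pose to about 0.3 mm and 0.05°.
- A first refit matched only 3 key centres because the image brightness had changed. A looser filter matched all 17.
- Throughout, the hook sat about 2 mm off the fitted key layout. I aimed between the measured and fitted positions, and the press travel matched the stated 5 mm.

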